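# Roll a tube into the vee fixture and clamp it

## Task

Roll the steel tube along the loading ledge into the vee of the holding fixture without lifting it, and let it settle there. Then slide it gently along the vee until its end rests against the end stop, and after that press the plunger clamp down, with a steady and moderate push, until its sprung pad holds the tube firmly. Leave the other loose parts on the bench as they are.

Things in the scene. Friction and masses are not known exactly. Their poses are not given: they have to be found in the camera images.
- fixture: Holding fixture fixed on the bench, on feet of unknown height. Origin: middle of the vee, underside of the base plate. Axes: x rolling direction, from ledge to vee; y along the vee to the end stop; z up. In mm in these axes: loading ledge y -118 to 85, flat at z 50 from x -120 to -45 (6 mm lip beyond -120), then sloping down to x -16, z 44. The tube fully home has its centre at x 0, y 5, z 56.3
- vee_bottom (a point): Point on the bottom line of the vee, at x 0, y 0, z 28 mm of the fixture. Two 45 degree steel flanks, y -80 to 65; the near one meets the ledge's slope at x -16, z 44, the far one ends at x 26, z 54 (block behind it to x 44, z 52). The fixture's column (x 62 to 90, y -14 to 14) carries a 24 mm wide level arm over the vee at y 0 (x -14 to 90, z 118 to 128)
- stop_face (a point): Point on the face of the fixed end stop, at x 0, y 65, z 56.3 mm of the fixture: an upright steel plate, x -22 to 30, top at z 76, 8 mm thick, facing back along the vee. The tube's end must rest on it
- tube_center (a point): Centre of the loose steel tube: plain, round, 40 mm across, 120 mm long, about 0.45 kg; its own x axis is the tube's axis. It starts on the ledge, skewed up to 6 degrees, its centre at x -78 to -62, y -40 to -10 mm of the fixture. It rolls easily; sliding it along the vee takes about 2 to 6 N; a push of over 14 N would mark it
- tube: The same tube; origin at its centre
- plunger: Plunger clamp, upright over the vee at x 0, y 0 of the fixture (origin 128 mm above the fixture's origin when raised; travels up to 32.5 mm down). It stays where it is left; a drag of about 9 N must be overcome to push it down. At its foot, on a spindle set to a different length each time, is a sprung pad, 22 x 22 mm
- knob_top (a point): Centre of the flat top of the plunger's round black knob, 34 mm across, 12 mm high; 173 mm above the fixture's origin when raised, and starting up to 3 mm lower. The pad meets the seated tube after 14 to 30 mm of travel from raised; then its spring adds 12 N per mm. Firm: over 5 N left on the tube; over 14 N marks it. Aim for 10 N (about 19 N on the knob, with the drag)
- collar: Bystander: steel ring, 72 mm across, 18 mm high, flat on the bench. Origin at its underside
- bolt: Bystander: large bolt standing on its head, 70 mm high, head about 42 mm across. Origin at its underside
- bin: Bystander: open grey parts bin with nuts, 150 x 100 x 70 mm. Origin at its underside
Mind the look-alikes: they are no part of the job. What is shaped like the tube but blue or orange is not meant.

How it is judged:
By the outcome, as a careful person would: the job done as asked, in the order asked, and still so for the second after the job is handed in, with the robot touching nothing.
It also fails if it takes over 72 s, if anything falls off the work surface, if the arm or the gripper's body presses on something with over 40 N, if the wrist force passes 120 N, or if a joint passes its speed limit or range.

## Robot

A 6-joint arm with a two-finger parallel gripper is mounted at the origin on the work surface. World frame = base frame: x ahead of the robot, y to its left, z up, the work surface at z = 0. Lengths are in m, angles in rad, forces in N, time in s.
With the tool pointing down it reaches from about 0.3 to 0.775 m from the base axis. Payload 14.6 kg.
Tool frame: the origin (TCP) lies on the front face of the gripper's body, between the roots of the fingers; the fingertips stand 97 mm ahead of it and the grasp point (between the pads) lies 78 mm ahead of it; z points along the fingers, x is the direction in which the jaws open and shut, and the axes are right-handed (so a half turn about z gives the same grasp; the last joint's range is limited). The gripper opens to 94 mm and grips with 3 to 60 N. Pads are 16 mm wide; open, the fingers measure 119 mm over their backs; the gripper's body (75 mm by 177 mm) begins 78 mm behind the grasp point.
Start: joints at [1.211, 0.3, 1.521, -0, 1.321, -0.067], TCP at [0.159, 0.527, 0.303] pointing down, gripper open.
Joint ranges: [-3.03, 3.03], [-0.79, 2.21], [0.23, 2.52], [-1.04, 4.18], [0, 3.07], [-2.55, 2.55]. Speed limits (rad/s): [2.22, 2.22, 2.57, 3.14, 3.14, 3.14].

## Interface

Orientations are given as [roll, pitch, yaw] about the fixed x, y, z axes, in that order (R = Rz(yaw) Ry(pitch) Rx(roll)).
In Python, from station import sensors, camera, ctrl gives the robot as it stands.
- The arm moves only by the tool move_arm, never from a script. Its argument "rows" is text: rows parted by semicolons, each of 6 numbers parted by spaces: the shift along the tool's x, y, z in mm, then the turn, a rotation vector about the tool's x, y, z in rad. In form: x y z wx wy wz; .... A call has 1 to 20 rows; each row shifts and turns the pose as measured when the row begins, along the tool's axes as they then stand; what a row does not reach is not made up. A row lasts 1/8 s, in which the tool goes at most 62.5 mm and 10.7 degrees, less where a joint would pass 70% of its speed; a pose out of reach is approached as far as the arm can. A call with a gripper value outside its range is refused whole. "grip" is the opening, from -1 (shut) to 1 (fully open), set as the call begins (left out, the last holds). The fingers move at their own pace and stop on an object; "newtons" is the grip in N (left out, the last holds). Time passes only in rows, so rows that do not move let the fingers close. It gives the time, the measured TCP pose, the force and the opening at its end, in the units of the state.
- sensors.get_obs(): the state, without advancing time (a new reading comes with each control period).
- camera(name): name is "side" or "top" or "wrist"; returns a dict with "color" (480x640x3 uint8, blue, green, red), "z_map" (480x640 float32, m along the optical axis (not along the pixel's ray), 0 where there is no reading), "mtx" (3x3 intrinsics, pixels), "distortion" ([k1, k2, p1, p2, k3] as OpenCV has them; the pictures are not rectified), "position" and "attitude" of the camera in the world; the wrist camera has in their place "hand_eye" (4x4, takes a point from camera to tool coordinates, whose origin is the TCP and whose axes are the tool frame's). Camera axes: x right, y down, z forward; pixel columns grow to the right and rows downward; lengths in m; the calibration is good to about 2 mm. A picture is of the moment at which its call begins: read the wrist's pose just before it.
- ctrl.hand_in(): hands the job in, once; it reports no verdict.
The state is a dict: "time_s": time; "qpos": joint angles; "joint_vel": joint speeds; "tau": joint torques, N m; "ee_pos": TCP position; "eef_rot": TCP orientation; "force": force on the tool from outside, world axes, zero at the start; "moment": the same for the moment, N m; "grip_width": finger opening in m.
Only numpy, scipy, OpenCV 4.12 (cv2) and the standard library are available. Lean on these libraries where they do the work, as an engineer would, in place of code of your own. Each camera call takes 0.05 s, during which the arm holds its last target.

## Working session

There is one attempt and no reset: what is moved stays moved. The work goes in short steps, Python scripts to look and compute and a tool call to move; the robot and the scene stay as the last step left them, time stands still between calls to the robot, and variables do not carry over. Pictures are saved under pics/ and viewed, and the job is handed in when it is done.

Besides the shell and the picture viewer there is one more tool, called as a command line: name --argument value ..., lists and objects as JSON in quotes. move_arm: Moves the arm, as the interface text tells. Its arguments: {"type":"object","properties":{"rows":{"type":"string"},"grip":{"type":"number"},"newtons":{"type":"number"}},"required":["rows"]}

```bash
mkdir -p pics; ls; python3 - <<'E'
from station import sensors,camera
import cv2,numpy as np
o=sensors.get_obs();print(o)
for n in ["side","top","wrist"]:
    c=camera(n);cv2.imwrite(f"pics/{n}0.png",c["color"]);np.save(f"pics/{n}0.npy",c,allow_pickle=True)
    print(n,{k:v for k,v in c.items() if k not in("color","z_map")})
E
```

```text
pics
{'time_s': 0.0, 'qpos': array([ 1.21142596e+00,  3.00473902e-01,  1.52156406e+00, -3.22926645e-05,
        1.32067347e+00, -6.65745259e-02]), 'joint_vel': array([-0.00032272,  0.00041563, -0.00069962, -0.00023191, -0.00189096,
        0.00124775]), 'tau': array([ 1.85030731e-03, -5.31810451e+01, -3.52742565e+01,  7.09202746e-02,
        2.43278418e-02, -1.22214001e-04]), 'ee_pos': array([0.1586916 , 0.52646193, 0.30209193]), 'eef_rot': array([-3.14154944e+00,  1.11837629e-03,  1.27800852e+00]), 'force': array([ 0.48615215, -0.19377083,  0.08583917]), 'moment': array([-0.01874586,  0.03924744,  0.00016522]), 'grip_width': 0.09381812777215158}
side {'mtx': array([[503.2018127 ,   0.        , 316.24328328],
       [  0.        , 503.2018127 , 235.42900084],
       [  0.        ,   0.        ,   1.        ]]), 'distortion': array([0.04381582, 0.        , 0.        , 0.        , 0.        ]), 'position': array([0.4293747 , 0.73005381, 0.70236697]), 'attitude': array([-2.20081421, -0.01083534, -3.05264911])}
top {'mtx': array([[533.13331246,   0.        , 312.32523574],
       [  0.  
[... 203 characters left out ...]
, -0.01612923,  1.19917542]), 'attitude': array([-2.98997016, -0.02996548, -1.56175157])}
wrist {'mtx': array([[392.16633374,   0.        , 320.54959081],
       [  0.        , 392.16633374, 239.02063096],
       [  0.        ,   0.        ,   1.        ]]), 'distortion': array([-0.06179232,  0.        ,  0.        ,  0.        ,  0.        ]), 'hand_eye': array([[ 9.99999540e-01,  9.58881603e-04,  1.50558852e-05,
         4.22931999e-05],
       [-9.26643089e-04,  9.62096691e-01,  2.72706981e-01,
        -8.04177051e-02],
       [ 2.47008490e-04, -2.72706870e-01,  9.62097138e-01,
        -8.17202714e-02],
       [ 0.00000000e+00,  0.00000000e+00,  0.00000000e+00,
         1.00000000e+00]])}
```

View pics/side0.png

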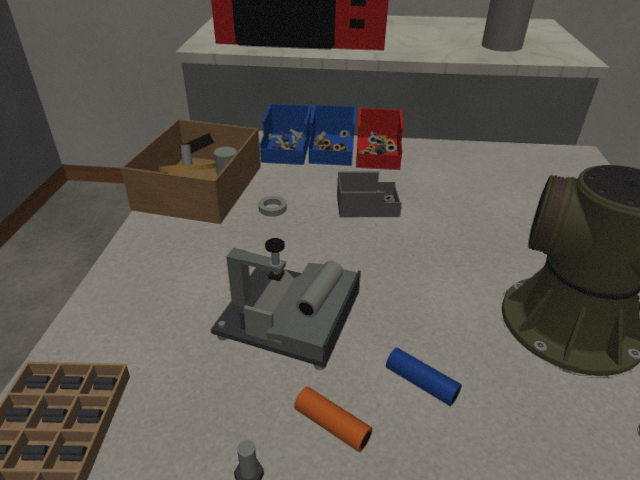

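View pics/top0.png

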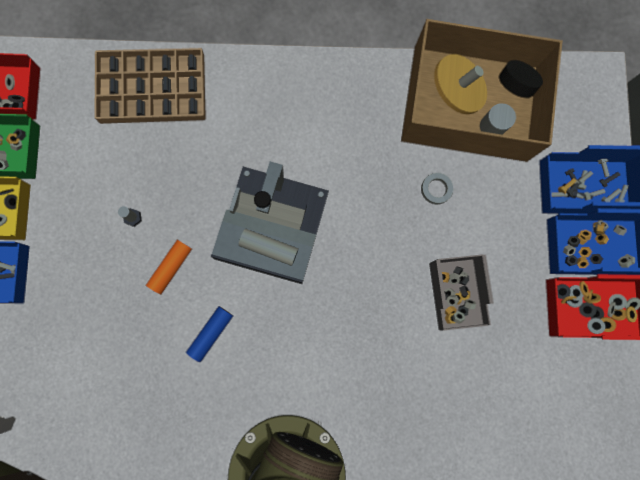

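View pics/wrist0.png

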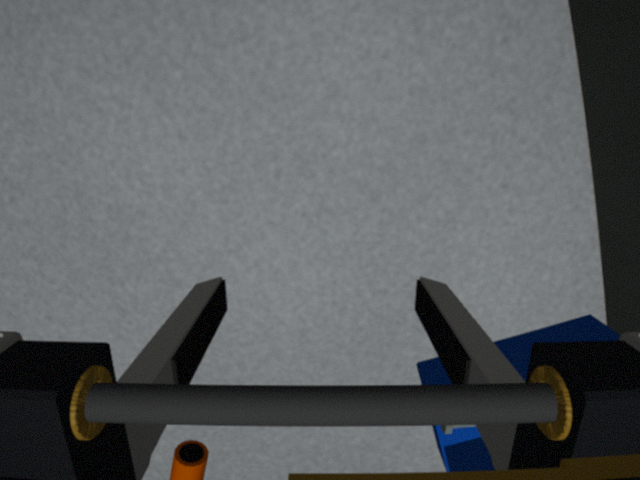

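The top view shows one grey tube on the ledge, at about (268,247). The blue tube at (210,334) and the orange one at (168,267) are the look-alikes. In the side view the tube is at (322,288), the knob at (275,245) and the end stop at (258,318).

```bash
cat > h.py <<'E'
import numpy as np,cv2
from scipy.spatial.transform import Rotation as R
def T(c,o=None):
    M=np.eye(4)
    if "hand_eye" in c:
        B=np.eye(4);B[:3,:3]=R.from_euler('xyz',o["eef_rot"]).as_matrix();B[:3,3]=o["ee_pos"];return B@c["hand_eye"]
    M[:3,:3]=R.from_euler('xyz',c["attitude"]).as_matrix();M[:3,3]=c["position"];return M
def rays(c,uv,o=None):
    n=cv2.undistortPoints(np.array(uv,float).reshape(-1,1,2),c["mtx"],c["distortion"])[:,0]
    d=np.c_[n,np.ones(len(n))];M=T(c,o);return M[:3,3],d@M[:3,:3].T
def plane(c,uv,z,o=None):
    p,d=rays(c,uv,o);return p+d*((z-p[2])/d[:,2:])
def cloud(c,o=None):
    h,w=c["z_map"].shape;u,v=np.meshgrid(np.arange(w),np.arange(h))
    p,d=rays(c,np.c_[u.ravel(),v.ravel()],o)
    X=p+d*c["z_map"].reshape(-1,1);X[c["z_map"].ravel()<=0]=np.nan
    return X.reshape(h,w,3)
def load(n):return np.load(f"pics/{n}.npy",allow_pickle=True).item()
E
python3 - <<'E'
from h import *
for n,(x0,y0,x1,y1) in dict(top0=(200,150,340,290),side0=(200,225,370,375)).items():
    c=load(n);cr=c["color"][y0:y1,x0:x1];cv2.imwrite(f"pics/{n}c.png",cv2.resize(cr,None,fx=4,fy=4,interpolation=cv2.INTER_CUBIC))
    X=cloud(c)
    for uv in ([(225,245),(262,200),(250,240),(268,247),(290,190),(276,170),(285,215),(235,200),(400,400)] if n=="top0" else [(275,244),(322,288),(345,300),(258,318),(300,400)]):
        print(n,uv,X[uv[1],uv[0]].round(4))
E
```

```text
top0 (225, 245) [0.4797 0.1375 0.0713]
top0 (262, 200) [0.5515 0.0533 0.1879]
top0 (250, 240) [0.4854 0.0815 0.1076]
top0 (268, 247) [0.4714 0.0442 0.1069]
top0 (290, 190) [0.614  0.0019 0.0255]
top0 (276, 170) [0.6249 0.0292 0.1441]
top0 (285, 215) [0.5502 0.0115 0.0546]
top0 (235, 200) [0.573  0.1167 0.0928]
top0 (400, 400) [ 0.1532 -0.2455 -0.0037]
side0 (275, 244) [0.5536 0.0593 0.1885]
side0 (322, 288) [0.4719 0.0653 0.1017]
side0 (345, 300) [0.43   0.0597 0.0714]
side0 (258, 318) [0.5768 0.1253 0.0772]
side0 (300, 400) [0.4899 0.2526 0.037 ]
```

View pics/top0c.png

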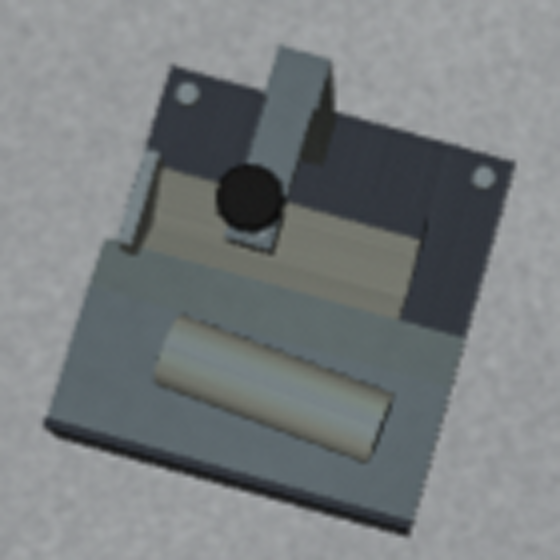

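View pics/side0c.png

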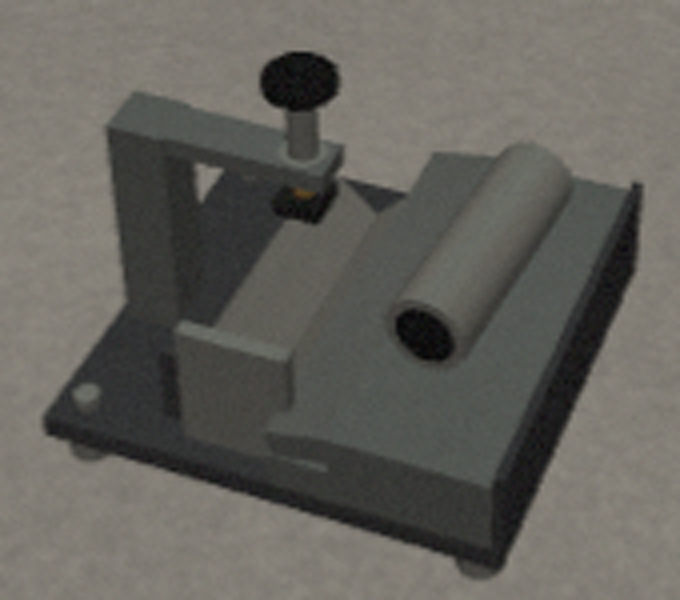

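```bash
cat > fit.py <<'E'
from h import *
from scipy.optimize import least_squares
ct,cs=load("top0"),load("side0")
t=lambda x,y:(x/4+200-.375,y/4+150-.375)
s=lambda x,y:(x/4+200-.375,y/4+225-.375)
C=[(ct,t(108,240),(-16,85,44)),(ct,t(462,338),(-16,-118,44)),
(ct,t(280,47),(90,12,128)),(ct,t(331,62),(90,-12,128)),(ct,t(158,152),(30,73,76)),
(cs,s(178,323),(30,73,76)),(cs,s(293,354),(-22,73,76)),(cs,s(137,92),(90,12,128)),(cs,s(343,148),(-14,-12,128))]
def res(p,full=False):
    Rz=R.from_euler('z',p[3]).as_matrix();o=[]
    for c,uv,f in C:
        w=Rz@(np.array(f)/1000)+p[:3];M=T(c);q=M[:3,:3].T@(w-M[:3,3])
        pr=cv2.projectPoints(q.reshape(1,1,3),np.zeros(3),np.zeros(3),c["mtx"],c["distortion"])[0].ravel()
        o.append(pr-uv)
    return np.array(o) if full else np.array(o).ravel()
r=least_squares(res,[.55,.06,.02,-.25],loss='soft_l1')
p=r.x;print("fixture",p.round(4));print(res(p,True).round(1).tolist())
Rz=R.from_euler('z',p[3]).as_matrix()
X=cloud(ct).reshape(-1,3);F=((X-p[:3])@Rz)*1000
m=(F[:,0]>-115)&(F[:,0]<-48)&(F[:,1]>-110)&(F[:,1]<78)
L=F[m];l=L[(L[:,2]<58)];print("ledge z med",np.median(l[:,2]),len(l))
Tu=L[L[:,2]>80];print("tube top",np.percentile(L[:,2],98),Tu[:,:2].mean(0))
Tu=L[L[:,2]>72];c=Tu[:,:2].mean(0);u=np.linalg.svd(Tu[:,:2]-c)[2][0];print("tube c",c,u,np.degrees(np.arctan(u[0]/u[1])),np.ptp((Tu[:,:2]-c)@u))
k=(ct["color"].max(2)<40);k[:190]=0;k[215:]=0;k[:,:250]=0;k[:,275:]=0
v,u_=np.nonzero(k);print("knob px",u_.mean(),v.mean(),len(v))
for z in (170,171.5,173):
    w=plane(ct,[(u_.mean(),v.mean())],p[2]+z/1000)[0];print(z,w,((w-p[:3])@Rz*1000).round(1))
print("knob depth",np.nanmedian(((X.reshape(480,640,3)[k]-p[:3])@Rz*1000),axis=0))
np.save("fix.npy",p)
E
python3 fit.py
```

```text
fixture [ 0.5521  0.0523  0.0181 -0.273 ]
[[-0.3, -0.5], [1.2, 1.2], [1.4, 0.2], [-0.1, -0.3], [-2.7, -0.5], [0.8, 0.1], [-0.4, 0.2], [-5.4, 5.7], [2.1, -2.8]]
ledge z med 47.381952699832624 1644
tube top 89.04169544973182 [-72.86919175 -28.07140644]
tube c [-73.55242441 -28.26575741] [-0.07829305 -0.99693039] 4.490457000316723 120.14275768036694
knob px 261.9585253456221 199.01382488479263 217
170 [0.55339995 0.05336483 0.18810326] [  1.    1.4 170. ]
171.5 [0.55304314 0.05326173 0.18960326] [  0.7   1.2 171.5]
173 [0.55268632 0.05315863 0.19110326] [  0.4   1.  173. ]
knob depth [  0.96184422   1.49164821 169.61480146]
```

```bash
sed -i 's/(158,152),(30,73,76)/(159,152),(30,65,76)/; s/(137,92),(90,12,128)/(137,92),(90,-12,128)/; s/(cs,s(343,148)/(cs,s(110,127),(90,12,128)),(cs,s(343,148)/' fit.py; python3 fit.py
```

```text
fixture [ 0.5537  0.053   0.0148 -0.261 ]
[[-0.4, -0.4], [1.0, 0.1], [0.6, -0.2], [-0.8, -0.8], [0.2, 0.5], [0.3, 2.0], [-0.8, 1.9], [-0.2, 0.0], [0.3, -1.1], [1.1, -1.2]]
ledge z med 50.73150052337503 1629
tube top 92.40325074378464 [-74.81192522 -28.23538802]
tube c [-75.50760161 -28.34020329] [-0.08947459 -0.99598911] 5.13338119646762 120.12223081092745
knob px 261.9585253456221 199.01382488479263 217
170 [0.55419761 0.05359531 0.18475003] [  0.3   0.7 170. ]
171.5 [0.5538408  0.05349221 0.18625003] [  0.    0.5 171.5]
173 [0.55348398 0.05338911 0.18775003] [ -0.3   0.3 173. ]
knob depth [ -0.2894008    0.32558122 172.96803472]
```

```bash
cat > go.py <<'E'
import sys
from h import *
from station import sensors
P=np.load("fix.npy");P[2]=.0150
def go(fx,fy,fztip,dyaw):
    o=sensors.get_obs();Rz=R.from_euler('z',P[3])
    tgt=P[:3]+Rz.apply(np.array([fx,fy,fztip+97])/1000)
    Rt=Rz*R.from_euler('z',dyaw)*R.from_euler('x',np.pi)
    Rc=R.from_euler('xyz',o["eef_rot"])
    f=Rz.inv().apply(o["ee_pos"]-P[:3])*1000;f[2]-=97
    print("t",round(o["time_s"],2),"tip fix",f.round(1),"F fix",Rz.inv().apply(o["force"]).round(1),"w",o["grip_width"].round(4),"q6",o["qpos"][5].round(2))
    print("need tool",(Rc.inv().apply(tgt-o["ee_pos"])*1000).round(1),(Rc.inv()*Rt).as_rotvec().round(4))
if __name__=="__main__": go(*[float(a) for a in sys.argv[1:5]])
E
python3 go.py -116 -28 62 1.5708
```

```text
Traceback (most recent call last):
  File "go.py", line 13, in <module>
    if __name__=="__main__": go(*[float(a) for a in sys.argv[1:5]])
                             ~~^^^^^^^^^^^^^^^^^^^^^^^^^^^^^^^^^^^^
  File "go.py", line 11, in go
    print("t",round(o["time_s"],2),"tip fix",f.round(1),"F fix",Rz.inv().apply(o["force"]).round(1),"w",o["grip_width"].round(4),"q6",o["qpos"][5].round(2))
                                                                                                        ^^^^^^^^^^^^^^^^^^^^^
AttributeError: 'float' object has no attribute 'round'
```

move_arm --rows "-31 33.5 0 0 0 -0.003; -31 33.5 0 0 0 -0.003; -31 33.5 0 0 0 -0.003; -31 33.5 0 0 0 -0.003; -31 33.5 0 0 0 -0.003; -31 33.5 0 0 0 -0.003; -31 33.5 0 0 0 -0.003; -31 33.5 0 0 0 -0.003; -31 33.5 0 0 0 -0.003; -31 33.5 0 0 0 -0.003" --grip 0.3

```text
time_s: 1.4
ee_pos: [0.4004, 0.1254, 0.3014]
eef_rot: [-3.142, 0.003, 1.314]
force: [1.1, 0.2, 0.2]
grip_width: 0.0609
```

```bash
python3 go.py -116 -28 62 1.5708
```

```text
Traceback (most recent call last):
  File "go.py", line 13, in <module>
    if __name__=="__main__": go(*[float(a) for a in sys.argv[1:5]])
                             ~~^^^^^^^^^^^^^^^^^^^^^^^^^^^^^^^^^^^^
  File "go.py", line 11, in go
    print("t",round(o["time_s"],2),"tip fix",f.round(1),"F fix",Rz.inv().apply(o["force"]).round(1),"w",o["grip_width"].round(4),"q6",o["qpos"][5].round(2))
                                                                                                        ^^^^^^^^^^^^^^^^^^^^^
AttributeError: 'float' object has no attribute 'round'
```

```bash
sed -i 's/o\["grip_width"\].round(4)/round(float(o["grip_width"]),4)/; s/o\["qpos"\]\[5\].round(2)/o["qpos"].round(2)/' go.py; python3 go.py -116 -28 62 1.5708
```

```text
t 1.4 tip fix [-166.8   30.4  189.4] F fix [1.  0.5 0.2] w 0.0609 q6 [ 0.22  0.01  1.86 -0.    1.27 -1.1 ]
need tool [-58.3  50.5 127.5] [-0.0001  0.0026  0.0041]
```

move_arm --rows "-30 25 10 0 0 0; -28 25 25 0 0.002 0.004; 0 0 30 0 0 0; 0 0 0 0 0 0"

```text
time_s: 1.9
ee_pos: [0.4358, 0.0514, 0.2349]
eef_rot: [3.141, 0.0, 1.305]
force: [0.9, -0.0, 1.2]
grip_width: 0.0613
```

```bash
python3 go.py -116 -28 62 1.5708; python3 - <<'E'
from h import *
from station import sensors,camera
o=sensors.get_obs();c=camera("wrist");cv2.imwrite("pics/w1.png",c["color"])
P=np.load("fix.npy");P[2]=.015;Rz=R.from_euler('z',P[3]).as_matrix()
F=(cloud(c,o).reshape(-1,3)-P[:3])@Rz*1000
m=(F[:,0]>-112)&(F[:,0]<-40)&(F[:,1]>-110)&(F[:,1]<60);L=F[m];print("ledge",np.median(L[(L[:,2]<58)&(L[:,2]>40),2]),np.percentile(L[:,2],97))
Tu=L[(L[:,2]>82)&(L[:,2]<96)];cc=Tu[:,:2].mean(0);u=np.linalg.svd(Tu[:,:2]-cc,full_matrices=False)[2][0];print(len(Tu),cc,u,np.ptp((Tu[:,:2]-cc)@u))
E
```

```text
t 1.9 tip fix [-113.5  -32.   122.9] F fix [0.9 0.2 1.2] w 0.0613 q6 [ 0.03  0.13  1.9  -0.    1.12 -1.27]
need tool [ 4.  -2.5 60.9] [ 0.0001  0.0005 -0.0044]
ledge 50.43014326399172 219.22497416829427
6134 [-77.72108867 -31.17637184] [0.10327229 0.99465312] 107.98676722647093
```

View pics/w1.png

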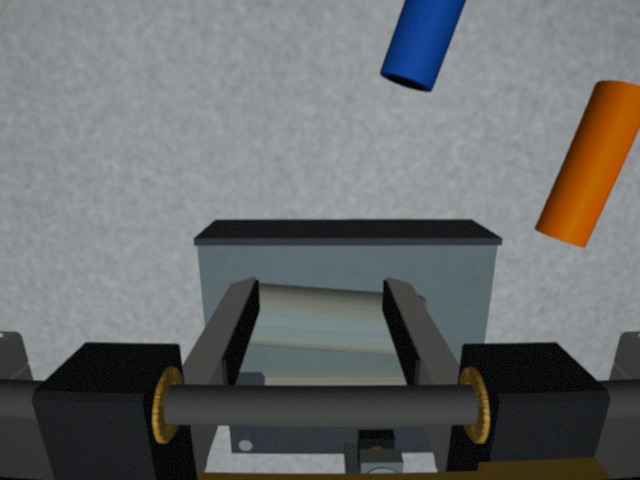

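move_arm --rows "3 -4.5 20 0 0 -0.004; 0 0 22 0 0 0; 0 0 17 0 0 0; 0 0 0 0 0 0"

```text
time_s: 2.45
ee_pos: [0.4347, 0.0575, 0.1816]
eef_rot: [3.132, -0.003, 1.313]
force: [0.5, 0.9, 1.2]
grip_width: 0.0611
```

```bash
python3 go.py -66 -30 62 1.5708
```

```text
t 2.45 tip fix [-116.1  -26.3   69.6] F fix [0.3 1.  1.2] w 0.0611 q6 [ 0.05  0.2   1.96 -0.    0.97 -1.26]
need tool [-3.9 50.   8.1] [ 0.0101 -0.0026  0.0033]
```

move_arm --rows "-3 0 7 0.01 -0.002 0.003; 0 5 0 0 0 0; 0 5 0 0 0 0; 0 5 0 0 0 0; 0 5 0 0 0 0; 0 5 0 0 0 0"

```text
time_s: 3.2
ee_pos: [0.4608, 0.0479, 0.1775]
eef_rot: [3.138, -0.002, 1.31]
force: [-0.7, -0.1, 1.6]
grip_width: 0.061
```

```bash
python3 go.py -66 -30 62 1.5708;  python3 - <<'E'
from station import camera
import cv2
c=camera("top");cv2.imwrite("pics/t2.png",cv2.resize(c["color"][130:300,190:350],None,fx=4,fy=4))
E
```

```text
t 3.2 tip fix [-88.4 -28.8  65.5] F fix [-0.6 -0.3  1.6] w 0.061 q6 [ 0.02  0.26  1.89  0.    0.99 -1.29]
need tool [-1.2 22.4  3.6] [ 0.0032 -0.0018  0.0007]
```

View pics/t2.png

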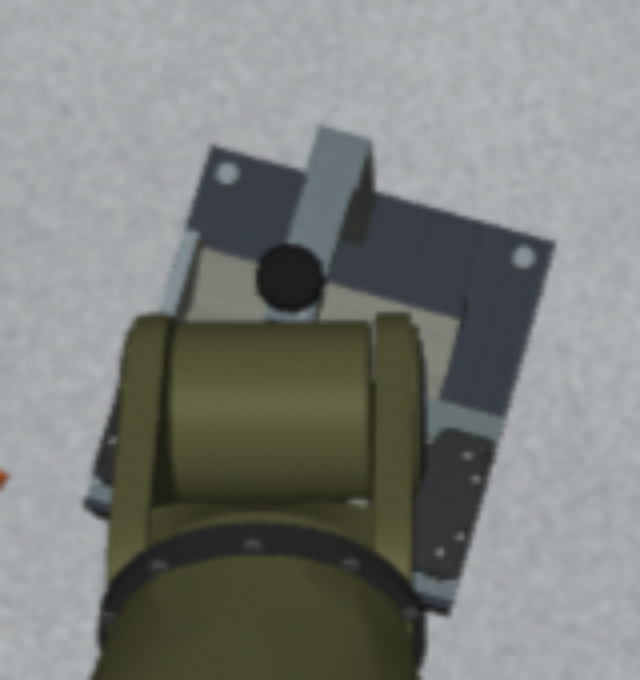

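The top view is blocked by the arm. The knob is at (290,277) and clear, so I'll carry on and check with the side camera.

move_arm --rows "0 5 1 0 0 0; 0 5 1 0 0 0; 0 5 1 0 0 0; 0 5 0 0 0 0; 0 0 0 0 0 0"

```text
time_s: 3.88
ee_pos: [0.4822, 0.0422, 0.1742]
eef_rot: [3.138, -0.002, 1.31]
force: [0.5, 0.1, -0.2]
grip_width: 0.0611
```

```bash
python3 go.py -66 -30 62 1.5708;  python3 - <<'E'
from station import camera
import cv2
c=camera("side");cv2.imwrite("pics/s2.png",cv2.resize(c["color"][200:380,190:390],None,fx=4,fy=4))
E
```

```text
t 3.88 tip fix [-66.3 -28.8  62.2] F fix [ 0.5  0.2 -0.2] w 0.0611 q6 [ 0.01  0.31  1.84  0.    0.99 -1.3 ]
need tool [-1.2  0.3  0.2] [ 0.0038 -0.0018  0.0006]
```

View pics/s2.png

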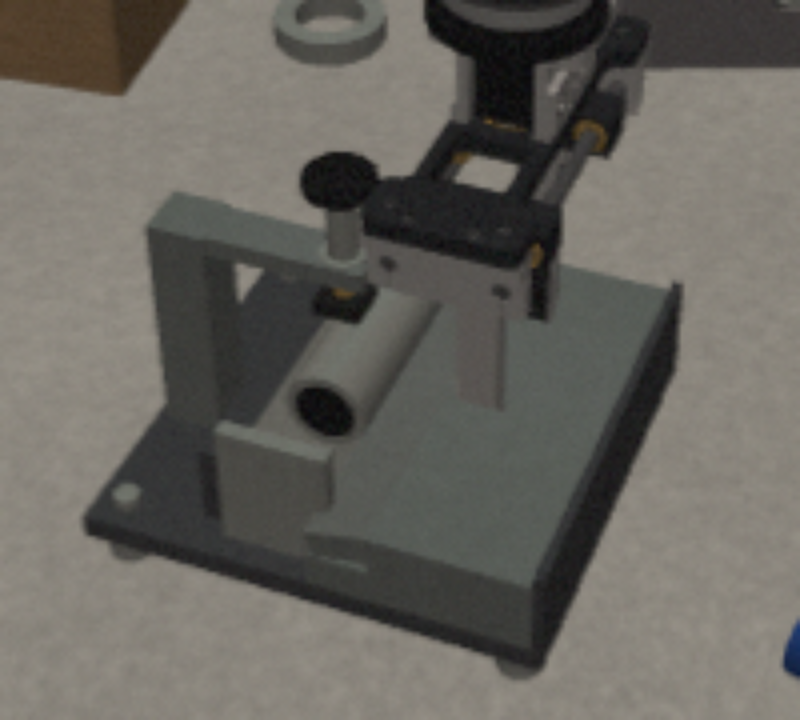

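The side crop shows the tube at rest in the vee, with its stop-side end at (325,408), so it rolled in ahead of the fingers. Next I back off, lift, and swing round to the tube's -y end.

```bash
cat > go.py <<'E'
import sys
from h import *
from station import sensors
P=np.load("fix.npy");P[2]=.0150
def go(fx,fy,fz,dyaw,tilt=0):
    o=sensors.get_obs();Rz=R.from_euler('z',P[3])
    Rt=Rz*R.from_euler('z',dyaw)*R.from_euler('x',np.pi)*R.from_rotvec([tilt,0,0])
    Rc=R.from_euler('xyz',o["eef_rot"]);d=np.array([0,0,.097])
    tip=o["ee_pos"]+Rc.apply(d)
    tgt=P[:3]+Rz.apply(np.array([fx,fy,fz])/1000)
    tcp=tgt-Rt.apply(d)
    print("t",round(o["time_s"],2),"tip fix",(Rz.inv().apply(tip-P[:3])*1000).round(1),"F fix",Rz.inv().apply(o["force"]).round(1),"w",round(float(o["grip_width"]),4),"q",o["qpos"].round(2))
    print("need TCP shift tool",(Rc.inv().apply(tcp-o["ee_pos"])*1000).round(1),"turn",(Rc.inv()*Rt).as_rotvec().round(4), "tip shift", (Rc.inv().apply(tgt-tip)*1000).round(1))
if __name__=="__main__": go(*[float(a) for a in sys.argv[1:6]])
E
```

move_arm --rows "0 -10 0 0 0 0; 0 -12 -15 0 0 0; 0 -10 -40 0 0 0; 0 0 -40 0 0 0; -30 0 -20 0 0 0.15; -30 0 0 0 0 0.18; 0 0 0 0 0 0.18; 0 0 0 0 0 0.18; 0 0 0 0 0 0.18; 0 0 0 0 0 0.18; 0 0 0 0 0 0.18; 0 0 0 0 0 0.18; 0 0 0 0 0 0.15" --grip -0.5

```text
time_s: 5.55
ee_pos: [0.4204, -0.0047, 0.2918]
eef_rot: [-3.14, -0.003, -0.298]
force: [0.5, 0.3, -0.2]
grip_width: 0.0236
```

```bash
python3 go.py 0 -125 100 0 0.26
```

```text
t 5.55 tip fix [-113.6  -90.   179.8] F fix [ 0.4  0.4 -0.2] w 0.0236 q [-0.1   0.02  1.88  0.    1.25  0.2 ]
need TCP shift tool [115.8  55.6  83.3] turn [ 0.2588 -0.0077 -0.0363] tip shift [114.6  30.8  80.1]
```

move_arm --rows "20 12 0 0 0 -0.03; 30 20 0 0.06 0 0; 30 20 10 0.1 0 0; 30 8 10 0.1 0 0; 4 0 15 0 0 0; 0 0 10 0 0 0; 0 0 0 0 0 0"

```text
time_s: 6.42
ee_pos: [0.5151, -0.0836, 0.2442]
eef_rot: [-2.874, -0.004, -0.267]
force: [0.2, 0.8, 0.4]
grip_width: 0.0236
```

```bash
python3 go.py 0 -125 62 0 0.26; python3 - <<'E'
from h import *
from station import sensors,camera
P=np.load("fix.npy");P[2]=.015;Rz=R.from_euler('z',P[3]).as_matrix()
for n in("wrist","top"):
    o=sensors.get_obs();c=camera(n);cv2.imwrite(f"pics/{n}3.png",c["color"])
    F=(cloud(c,o).reshape(-1,3)-P[:3])@Rz*1000
    m=(abs(F[:,0])<14)&(F[:,1]<-16)&(F[:,1]>-130)&(F[:,2]>70)&(F[:,2]<82);L=F[m]
    print(n,len(L), np.percentile(L,[1,50,99],axis=0).round(1) if len(L) else "")
E
```

```text
t 6.42 tip fix [  -1.5 -116.3  135.7] F fix [0.  0.8 0.4] w 0.0236 q [-0.32  0.29  1.69  0.29  1.19 -0.17]
need TCP shift tool [ 1.8 27.1 68.8] turn [-0.0073 -0.0053 -0.0047] tip shift [ 1.3 27.8 68.8]
wrist 4902 [[-13.5 -91.2  70.5]
 [ -0.2 -54.   75.1]
 [ 13.5 -16.8  77.5]]
top 443 [[-13.7 -92.9  70.3]
 [ -1.  -55.8  74.9]
 [ 13.4 -16.9  80.4]]
```

View pics/wrist3.png

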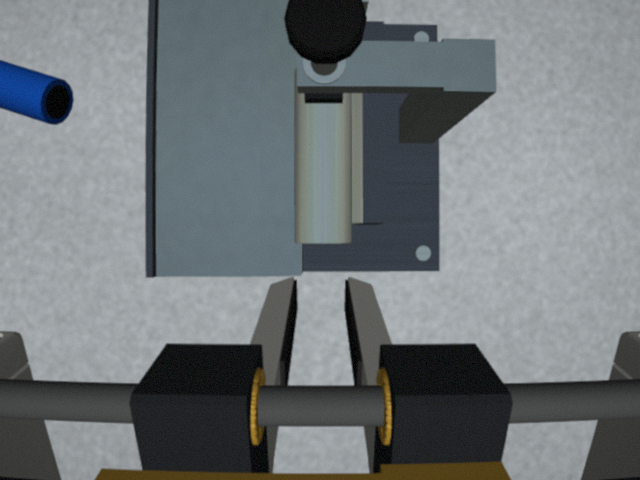

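View pics/top3.png

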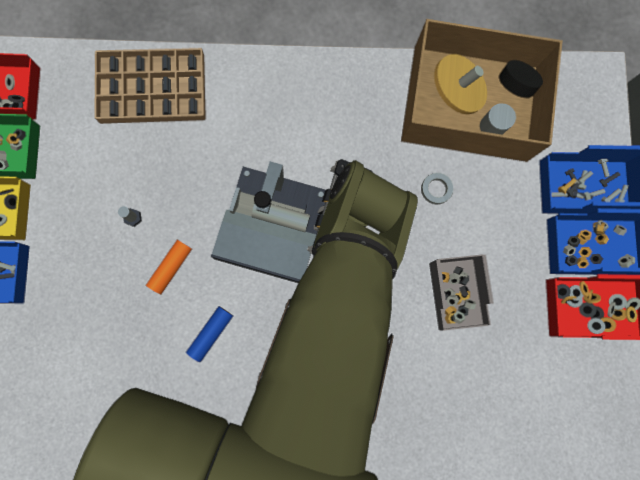

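The wrist view shows the tube seated in the vee, with its near end at (325,242). That puts its end at y ≈ -92 and its top at z ≈ 76. I'll lower the fingertips behind that end.

move_arm --rows "1 20 20 -0.007 -0.005 -0.004; 0 7 30 0 0 0; 0 0 19 0 0 0; 0 0 0 0 0 0"

```text
time_s: 7.02
ee_pos: [0.5147, -0.0913, 0.1732]
eef_rot: [-2.883, -0.008, -0.259]
force: [-0.5, 0.1, -0.5]
grip_width: 0.0234
```

```bash
python3 go.py 0 -104 62 0 0.26
```

```text
t 7.03 tip fix [   0.2 -124.7   64.4] F fix [-0.5 -0.1 -0.5] w 0.0234 q [-0.33  0.39  1.74  0.3   1.04 -0.23]
need TCP shift tool [  0.5 -19.2   7.6] turn [ 0.0014 -0.007   0.0037] tip shift [ -0.2 -19.4   7.6]
```

move_arm --rows "0 -5 2.5 0 -0.004 0; 0 -5 2.5 0 0 0; 0 -5 1.5 0 0 0; 0 -2 0.5 0 0 0; 0 -2 0.5 0 0 0; 0 -2 0.5 0 0 0"

```text
time_s: 7.78
ee_pos: [0.5216, -0.0683, 0.174]
eef_rot: [-2.884, -0.008, -0.258]
force: [-0.9, -2.5, 0.0]
grip_width: 0.0237
```

```bash
python3 go.py 0 -63 62 0 0.26
```

```text
t 7.78 tip fix [   1.  -100.7   65.3] F fix [-0.2 -2.7  0. ] w 0.0237 q [-0.28  0.39  1.74  0.3   1.03 -0.19]
need TCP shift tool [ -0.2 -35.5  12.8] turn [ 0.0019 -0.0072  0.0056] tip shift [ -0.9 -35.7  12.8]
```

move_arm --rows "0 -2 0.6 0 0 0; 0 -2 0.6 0 0 0; 0 -2 0.6 0 0 0; 0 -2 0.6 0 0 0; 0 -2 0.6 0 0 0; 0 -2 0.6 0 0 0"

```text
time_s: 8.52
ee_pos: [0.5242, -0.0593, 0.174]
eef_rot: [-2.89, -0.009, -0.259]
force: [-4.4, -6.8, 3.4]
grip_width: 0.0237
```

```bash
python3 go.py 0 -63 62 0 0.26
```

```text
t 8.53 tip fix [  1.2 -92.   65.1] F fix [-2.5 -7.7  3.4] w 0.0237 q [-0.26  0.39  1.74  0.3   1.03 -0.16]
need TCP shift tool [ -0.4 -26.5  10.2] turn [ 0.0085 -0.0079  0.0047] tip shift [ -1.2 -27.3  10.2]
```

```bash
python3 - <<'E'
from h import *
from station import camera,sensors
c=camera("side");cv2.imwrite("pics/s4.png",cv2.resize(c["color"][200:380,190:390],None,fx=4,fy=4))
o=sensors.get_obs();c=camera("wrist");cv2.imwrite("pics/w4.png",c["color"][:420,120:560])
P=np.load("fix.npy");P[2]=.015;Rz=R.from_euler('z',P[3]).as_matrix()
F=(cloud(c,o).reshape(-1,3)-P[:3])@Rz*1000
m=(abs(F[:,0])<9)&(F[:,1]<-16)&(F[:,1]>-130)&(F[:,2]>70)&(F[:,2]<82);L=F[m]
print(np.percentile(L,[1,50,99],axis=0).round(1)); print(np.polyfit(L[:,1],L[:,2],1),o["force"],o["moment"])
E
```

```text
[[ -8.7 -82.1  73.6]
 [  0.1 -49.5  75.8]
 [  8.7 -16.7  77.6]]
[4.83014273e-04 7.57752373e+01] [-4.27481194 -5.68585211  3.09754327] [-1.23196861  0.81686878  0.07951176]
```

View pics/s4.png

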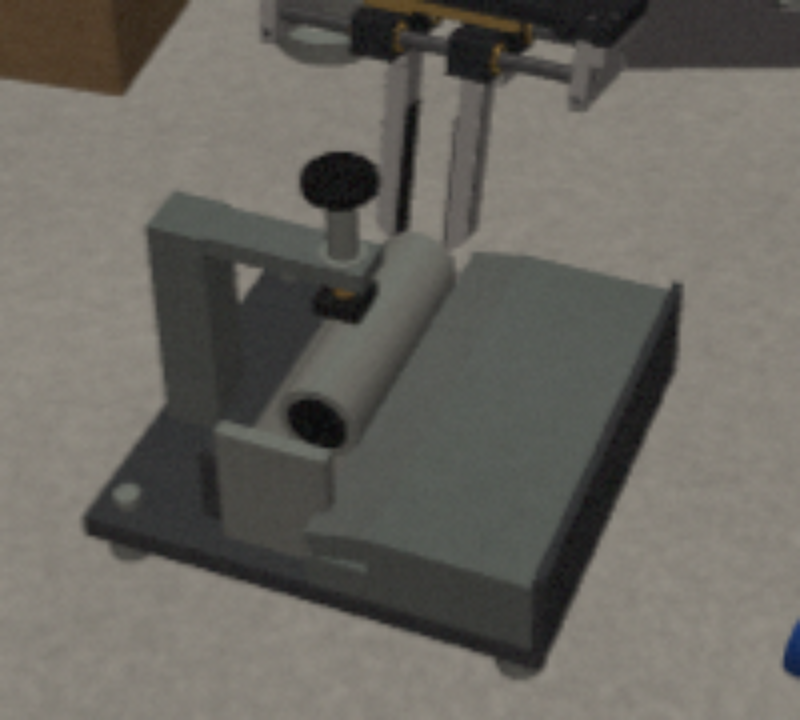

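View pics/w4.png

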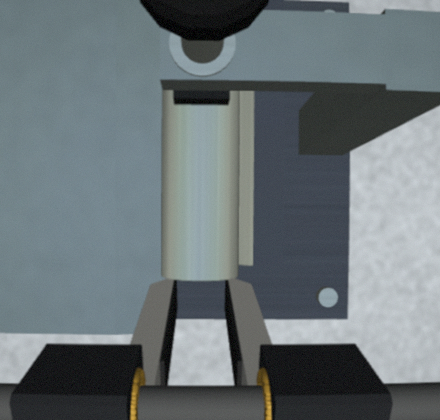

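move_arm --rows "-0.2 -2 0.3 0 0 0; -0.2 -2 0.3 0 0 0; -0.2 -2 0.4 0 0 0; 0 -2 0.4 0 0 0; 0 -2 0.4 0 0 0; 0 -2 0.4 0 0 0"

```text
time_s: 9.38
ee_pos: [0.5267, -0.0478, 0.1747]
eef_rot: [-2.892, -0.009, -0.259]
force: [-0.6, -3.6, -1.3]
grip_width: 0.0236
```

```bash
python3 go.py 0 -63 62 0 0.26
```

```text
t 9.38 tip fix [  0.8 -80.4  65.7] F fix [ 0.4 -3.7 -1.3] w 0.0236 q [-0.24  0.39  1.73  0.29  1.02 -0.14]
need TCP shift tool [  0.  -15.    7.9] turn [ 0.0104 -0.0082  0.0039] tip shift [ -0.8 -16.    7.8]
```

move_arm --rows "0 -2 0.5 0 0 0; 0 -2 0.5 0 0 0; 0 -2 0.5 0 0 0; 0 -2 0.5 0 0 0; 0 -2 0.5 0 0 0"

```text
time_s: 10.0
ee_pos: [0.5295, -0.0371, 0.1747]
eef_rot: [-2.892, -0.009, -0.259]
force: [-0.4, -3.5, -1.2]
grip_width: 0.0234
```

```bash
python3 go.py 0 -63 62 0 0.26
```

```text
t 10.0 tip fix [  0.7 -69.3  65.7] F fix [ 0.5 -3.4 -1.2] w 0.0234 q [-0.22  0.39  1.73  0.29  1.02 -0.12]
need TCP shift tool [ 0.1 -4.2  5.1] turn [ 0.0104 -0.0082  0.004 ] tip shift [-0.7 -5.2  5.1]
```

move_arm --rows "0 -1.5 0.4 0 0 0; 0 -1.5 0.4 0 0 0"

```text
time_s: 10.25
ee_pos: [0.5304, -0.0339, 0.1747]
eef_rot: [-2.892, -0.009, -0.259]
force: [-0.3, -3.5, -0.2]
grip_width: 0.0238
```

```bash
python3 go.py 0 -63 62 0 0.26;python3 - <<'E'
from h import *
from station import camera,sensors
c=camera("side");cv2.imwrite("pics/s5.png",cv2.resize(c["color"][260:350,225:325],None,fx=6,fy=6,interpolation=cv2.INTER_CUBIC))
E
```

```text
t 10.25 tip fix [  0.7 -66.   65.7] F fix [ 0.6 -3.5 -0.2] w 0.0238 q [-0.21  0.39  1.73  0.29  1.02 -0.11]
need TCP shift tool [ 0.  -1.   4.3] turn [ 0.0104 -0.0083  0.0041] tip shift [-0.8 -2.   4.3]
```

View pics/s5.png

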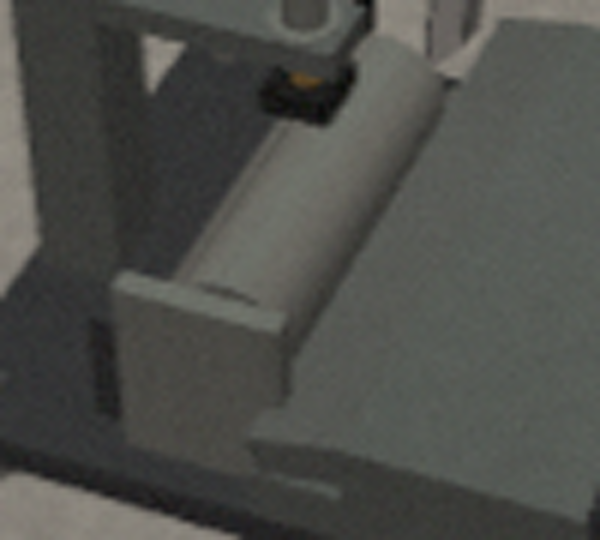

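Only a small gap is left, about 2–3 mm, at (230,295) in front of the stop. I'll finish in short, fine steps.

move_arm --rows "0 -1.2 0.3 0 0 0"

```text
time_s: 10.42
ee_pos: [0.5308, -0.0325, 0.1747]
eef_rot: [-2.892, -0.009, -0.259]
force: [0.1, -3.0, -0.7]
grip_width: 0.0232
```

move_arm --rows "0 -1.2 0.3 0 0 0"

```text
time_s: 10.55
ee_pos: [0.5311, -0.0313, 0.1747]
eef_rot: [-2.892, -0.009, -0.259]
force: [-0.3, -4.4, -1.0]
grip_width: 0.0238
```

```bash
python3 go.py 0 -63 62 0 0.26
```

```text
t 10.55 tip fix [  0.7 -63.3  65.7] F fix [ 0.8 -4.3 -1. ] w 0.0238 q [-0.21  0.39  1.73  0.29  1.02 -0.11]
need TCP shift tool [0.  1.7 3.6] turn [ 0.0104 -0.0082  0.004 ] tip shift [-0.8  0.7  3.6]
```

move_arm --rows "0 -1 0.25 0 0 0"

```text
time_s: 10.68
ee_pos: [0.5314, -0.0302, 0.1747]
eef_rot: [-2.892, -0.009, -0.259]
force: [0.2, -3.7, -0.4]
grip_width: 0.0234
```

move_arm --rows "0 -1 0.25 0 0 0"

```text
time_s: 10.8
ee_pos: [0.5316, -0.0293, 0.1747]
eef_rot: [-2.892, -0.009, -0.259]
force: [-1.1, -8.8, -0.7]
grip_width: 0.0238
```

move_arm --rows "0 -0.4 0.1 0 0 0"

```text
time_s: 10.92
ee_pos: [0.5317, -0.0293, 0.1746]
eef_rot: [-2.893, -0.009, -0.259]
force: [-1.9, -7.6, -0.3]
grip_width: 0.0237
```

```bash
python3 go.py 0 -63 62 0 0.26;python3 - <<'E'
from h import *
from station import camera,sensors
c=camera("side");cv2.imwrite("pics/s6.png",cv2.resize(c["color"][260:350,225:325],None,fx=6,fy=6,interpolation=cv2.INTER_CUBIC))
E
```

```text
t 10.93 tip fix [  0.8 -61.3  65.6] F fix [ 0.2 -7.9 -0.3] w 0.0237 q [-0.2   0.4   1.73  0.29  1.01 -0.1 ]
need TCP shift tool [-0.   3.7  3.1] turn [ 0.0118 -0.0085  0.0042] tip shift [-0.9  2.5  3.1]
```

View pics/s6.png

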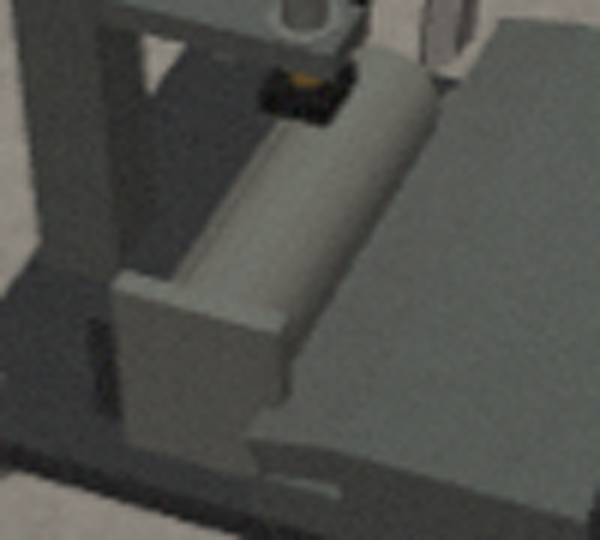

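The tube end now meets the stop: there was no motion on the last step, the push was about 8 N, and no gap shows at (200,300). I'll back away, rise and go over the knob with the fingers shut.

move_arm --rows "0 5 -1.3 0 0 0; 0 15 -4 0 0 0; 0 10 -25 -0.03 0 0; 0 0 -50 -0.1 0 0; 0 0 -50 -0.14 0 0; 0 0 -45 0 0 0; 0 0 0 0 0 0" --grip -1 --newtons 10

```text
time_s: 11.85
ee_pos: [0.5148, -0.0841, 0.3452]
eef_rot: [3.113, -0.006, -0.262]
force: [-0.9, -0.8, -1.0]
grip_width: 0.001
```

```bash
python3 go.py 0 0.5 200 0 0;python3 - <<'E'
from h import *
from station import camera,sensors
P=np.load("fix.npy");P[2]=.015;Rz=R.from_euler('z',P[3]).as_matrix()
for n in("wrist","side"):
    o=sensors.get_obs();c=camera(n);cv2.imwrite(f"pics/{n}7.png",c["color"])
    F=(cloud(c,o).reshape(-1,3)-P[:3])@Rz*1000
    m=(np.hypot(F[:,0],F[:,1])<30)&(F[:,2]>166)&(F[:,2]<182)&(c["color"].max(2).ravel()<60);L=F[m]
    if len(L): print(n,len(L),np.median(L,axis=0).round(1),(L.min(0)+L.max(0))/2,np.ptp(L,axis=0))
    for b in (range(-58,-14,10)):
        q=F[(abs(F[:,0])<8)&(F[:,1]>b)&(F[:,1]<b+10)&(F[:,2]>70)&(F[:,2]<85)]
        print(b,len(q),np.median(q[:,2]).round(1) if len(q) else "")
    q=F[(abs(F[:,0])<8)&(F[:,1]<-20)&(F[:,2]>72)&(F[:,2]<85)];print("end y",np.percentile(q[:,1],1) if len(q) else "")
E
```

```text
t 11.85 tip fix [  -1.5 -145.2  233.3] F fix [-0.6 -1.  -1. ] w 0.001 q [-0.22  0.2   1.54 -0.03  1.39  0.04]
need TCP shift tool [   1.8 -143.8   29.2] turn [ 0.0283 -0.0064 -0.0013] tip shift [   1.1 -146.6   29.2]
wrist 1547 [-1.000e-01 -5.700e+00  1.727e+02] [-1.23465052e-01 -6.60040410e+00  1.70561232e+02] [32.77722114 15.99038293  9.09338383]
-58 117 75.9
-48 258 75.9
-38 257 75.8
-28 274 75.8
-18 265 75.9
end y -52.37390364169711
side 220 [ -1.1   7.3 172.5] [-1.60345359e-01  4.61796752e+00  1.70702813e+02] [31.57839951 31.1036801   9.06961067]
-58 13 76.1
-48 28 75.8
-38 17 75.8
-28 20 75.0
-18 25 75.8
end y -1096.3730189958917
```

View pics/wrist7.png

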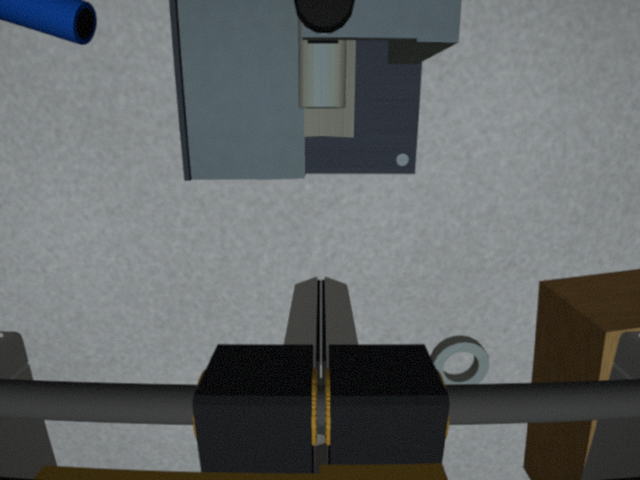

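move_arm --rows "0 -40 0 0.01 -0.003 0; 1 -40 5 0.01 -0.003 0; 0 -35 5 0 0 0; 0 -25 5 0 0 0; 0 -5 5 0 0 0; 0 0 0 0 0 0"

```text
time_s: 12.7
ee_pos: [0.5519, 0.0567, 0.309]
eef_rot: [3.131, 0.021, -0.266]
force: [0.2, -0.2, 0.3]
grip_width: 0.0005
```

```bash
python3 go.py 0 0.5 178 0 0
```

```text
t 12.7 tip fix [ -4.7   2.2 197. ] F fix [ 0.2 -0.1  0.3] w 0.0005 q [ 0.04  0.31  1.49 -0.    1.36  0.3 ]
need TCP shift tool [ 3.1  2.4 18.9] turn [ 0.0101  0.0209 -0.0045] tip shift [ 5.1  1.4 18.9]
```

move_arm --rows "3 2.4 8 0.01 0.021 -0.0045; 0 0 7 0 0 0; 0 0 3 0 0 0; 0 0 0 0 0 0"

```text
time_s: 13.2
ee_pos: [0.5535, 0.0506, 0.29]
eef_rot: [3.141, 0.001, -0.264]
force: [1.2, -0.9, 0.7]
grip_width: 0.0005
```

```bash
python3 go.py 0 0.5 173 0 0
```

```text
t 13.2 tip fix [  0.3  -2.4 178. ] F fix [ 1.4 -0.6  0.7] w 0.0005 q [ 0.03  0.32  1.52 -0.    1.3   0.29]
need TCP shift tool [-0.4 -2.8  5. ] turn [ 0.0006  0.0011 -0.003 ] tip shift [-0.3 -2.9  5. ]
```

move_arm --rows "-0.3 -2.8 1 0 0 0; 0 0 1.5 0 0 0; 0 0 1.5 0 0 0; 0 0 1.5 0 0 0; 0 0 1.5 0 0 0"

```text
time_s: 13.82
ee_pos: [0.5541, 0.0537, 0.2844]
eef_rot: [3.141, -0.001, -0.264]
force: [-5.0, -0.9, 7.6]
grip_width: 0.0004
```

```bash
python3 go.py 0 0.5 173 0 0
```

```text
t 13.82 tip fix [  0.3   0.8 172.4] F fix [-4.5 -2.2  7.6] w 0.0004 q [ 0.03  0.33  1.53 -0.    1.29  0.29]
need TCP shift tool [-0.2  0.3 -0.6] turn [ 0.0002 -0.0007 -0.0027] tip shift [-0.3  0.3 -0.6]
```

move_arm --rows "-0.2 0 1.5 0 0 0; -0.2 0 1.5 0 0 0; 0 0 1.5 0 0 0; 0 0 1.5 0 0 0"

```text
time_s: 14.32
ee_pos: [0.5538, 0.0537, 0.2814]
eef_rot: [-3.141, -0.004, -0.264]
force: [-3.1, -0.4, 7.8]
grip_width: 0.0003
```

```bash
python3 go.py 0 0.5 159 0 0
```

```text
t 14.32 tip fix [  0.3   0.7 169.4] F fix [-2.9 -1.1  7.8] w 0.0003 q [ 0.03  0.33  1.53 -0.    1.28  0.29]
need TCP shift tool [ 0.1  0.2 10.4] turn [-0.0003 -0.0039 -0.0026] tip shift [-0.3  0.3 10.4]
```

move_arm --rows "-0.1 0 2 0 -0.001 0; -0.1 0 2 0 -0.001 0; 0 0 2 0 -0.001 0; 0 0 2 0 0 0; 0 0 2 0 0 0"

```text
time_s: 14.95
ee_pos: [0.5537, 0.0537, 0.2751]
eef_rot: [-3.141, -0.005, -0.263]
force: [-3.5, 0.4, 7.5]
grip_width: 0.0006
```

```bash
python3 go.py 0 0.5 159 0 0
```

```text
t 14.95 tip fix [  0.3   0.8 163.2] F fix [-3.4 -0.6  7.5] w 0.0006 q [ 0.03  0.34  1.54 -0.    1.26  0.29]
need TCP shift tool [0.2 0.2 4.2] turn [-0.0011 -0.0048 -0.0023] tip shift [-0.3  0.3  4.1]
```

move_arm --rows "-0.1 0 1.5 0 -0.001 0; -0.1 0 1.5 0 -0.001 0"

```text
time_s: 15.2
ee_pos: [0.5536, 0.0536, 0.2736]
eef_rot: [-3.14, -0.005, -0.263]
force: [-3.0, -1.2, 7.0]
grip_width: 0.0006
```

move_arm --rows "0 0 1.5 0 -0.001 0; 0 0 1.5 0 -0.001 0"

```text
time_s: 15.45
ee_pos: [0.5537, 0.0536, 0.2721]
eef_rot: [-3.14, -0.004, -0.263]
force: [-4.2, -0.7, 8.2]
grip_width: 0.0007
```

```bash
python3 go.py 0 0.5 159 0 0;python3 - <<'E'
from h import *
from station import camera,sensors
c=camera("side");cv2.imwrite("pics/s8.png",cv2.resize(c["color"][225:325,235:335],None,fx=6,fy=6,interpolation=cv2.INTER_CUBIC))
E
```

```text
t 15.45 tip fix [  0.3   0.7 160.1] F fix [-3.9 -1.8  8.2] w 0.0007 q [0.03 0.34 1.54 0.   1.26 0.29]
need TCP shift tool [0.1 0.1 1.1] turn [-0.0016 -0.0042 -0.0022] tip shift [-0.3  0.2  1.1]
```

View pics/s8.png

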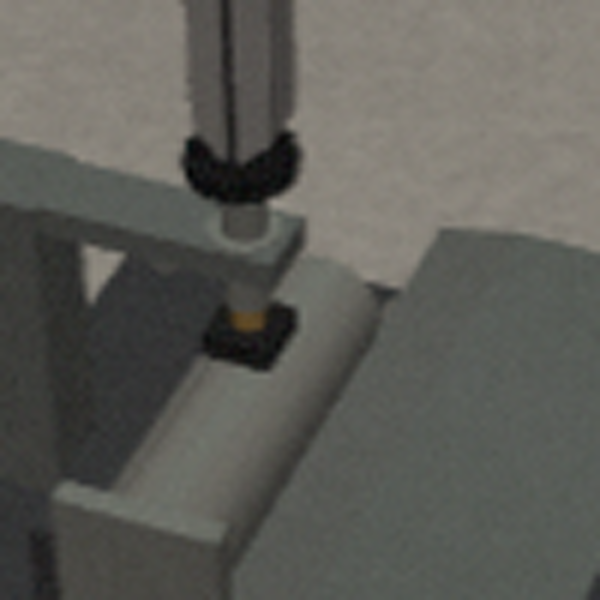

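The fingers sit centred on the knob, and the pad at (248,338) is close above the tube. I'll keep on in small steps.

move_arm --rows "0 0 1.5 0 -0.001 0; 0 0 1.5 0 -0.001 0"

```text
time_s: 15.75
ee_pos: [0.5537, 0.0535, 0.2705]
eef_rot: [-3.14, -0.004, -0.263]
force: [-3.5, -0.4, 6.5]
grip_width: 0.0006
```

move_arm --rows "0 0 1.5 0 -0.001 0"

```text
time_s: 15.88
ee_pos: [0.5538, 0.0535, 0.2698]
eef_rot: [-3.14, -0.003, -0.263]
force: [-2.8, -0.4, 7.8]
grip_width: 0.0002
```

move_arm --rows "0 0 1.5 0 -0.001 0"

```text
time_s: 16.0
ee_pos: [0.5538, 0.0535, 0.269]
eef_rot: [-3.139, -0.003, -0.263]
force: [-3.0, -0.4, 7.6]
grip_width: 0.0005
```

move_arm --rows "0 0 1.5 0 -0.001 0; 0 0 1.5 0 0 0"

```text
time_s: 16.25
ee_pos: [0.5538, 0.0535, 0.2674]
eef_rot: [-3.139, -0.003, -0.263]
force: [-3.1, 0.4, 7.7]
grip_width: 0.0002
```

move_arm --rows "0 0 1.5 0 -0.001 0"

```text
time_s: 16.38
ee_pos: [0.5538, 0.0535, 0.2667]
eef_rot: [-3.139, -0.003, -0.263]
force: [-2.6, -0.5, 7.5]
grip_width: 0.0005
```

move_arm --rows "0 0 1.5 0 -0.001 0"

```text
time_s: 16.5
ee_pos: [0.5538, 0.0535, 0.2659]
eef_rot: [-3.139, -0.003, -0.263]
force: [-3.2, -0.4, 7.7]
grip_width: 0.0003
```

move_arm --rows "0 0 1.5 0 -0.001 0; 0 0 1.5 0 0 0"

```text
time_s: 16.75
ee_pos: [0.5538, 0.0534, 0.2643]
eef_rot: [-3.139, -0.003, -0.263]
force: [-3.9, -0.2, 8.3]
grip_width: 0.0007
```

move_arm --rows "0 0 1.5 0 -0.001 0"

```text
time_s: 16.88
ee_pos: [0.5538, 0.0534, 0.2635]
eef_rot: [-3.139, -0.002, -0.263]
force: [-2.9, -0.5, 7.2]
grip_width: 0.0006
```

```bash
python3 go.py 0 0.5 159 0 0;python3 - <<'E'
from h import *
from station import camera,sensors
c=camera("side");cv2.imwrite("pics/s9.png",cv2.resize(c["color"][225:325,235:335],None,fx=6,fy=6,interpolation=cv2.INTER_CUBIC))
E
```

```text
t 16.88 tip fix [  0.3   0.8 151.5] F fix [-2.7 -1.3  7.2] w 0.0006 q [0.03 0.35 1.55 0.   1.24 0.29]
need TCP shift tool [-0.  -0.  -7.5] turn [-0.0029 -0.0025 -0.0017] tip shift [-0.3  0.2 -7.5]
```

View pics/s9.png

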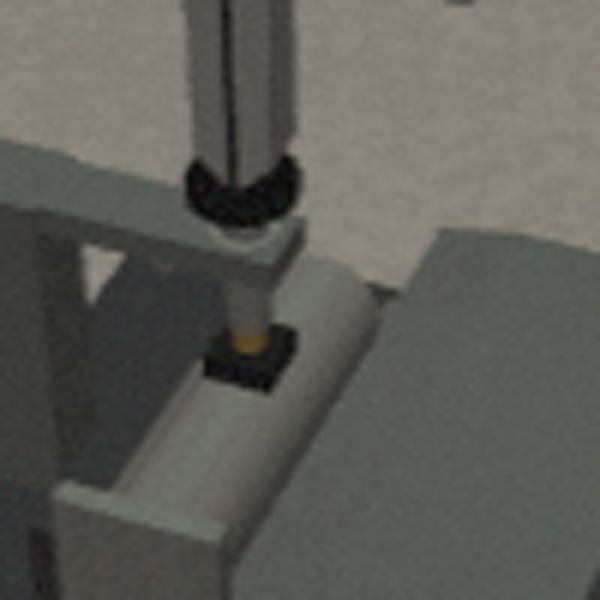

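The pad at (250,355) is still a few mm above the tube. Carrying on one row at a time.

move_arm --rows "0 0 1.5 0 0 0"

```text
time_s: 17.05
ee_pos: [0.5538, 0.0534, 0.2629]
eef_rot: [-3.139, -0.003, -0.263]
force: [-6.2, 0.8, 14.1]
grip_width: 0.0001
```

move_arm --rows "0 0 1.5 0 0 0"

```text
time_s: 17.18
ee_pos: [0.5538, 0.0535, 0.2627]
eef_rot: [-3.138, -0.004, -0.263]
force: [-7.2, -0.5, 15.8]
grip_width: 0.0005
```

move_arm --rows "0 0 1.5 0 0 0"

```text
time_s: 17.3
ee_pos: [0.5537, 0.0534, 0.2626]
eef_rot: [-3.138, -0.005, -0.263]
force: [-7.5, -1.0, 14.8]
grip_width: 0.0006
```

move_arm --rows "0 0 1.5 0 0 0"

```text
time_s: 17.42
ee_pos: [0.5536, 0.0535, 0.2626]
eef_rot: [-3.138, -0.006, -0.262]
force: [-8.7, -1.2, 15.5]
grip_width: 0.0004
```

move_arm --rows "-0.3 0 1.9 0 0 0"

```text
time_s: 17.55
ee_pos: [0.5534, 0.0535, 0.2624]
eef_rot: [-3.138, -0.007, -0.262]
force: [-6.3, -1.4, 16.3]
grip_width: 0.0009
```

```bash
python3 go.py 0 0.5 159 0 0
```

```text
t 17.55 tip fix [  0.3   0.8 150.4] F fix [-5.7 -3.  16.3] w 0.0009 q [0.03 0.35 1.56 0.   1.23 0.29]
need TCP shift tool [ 0.4 -0.1 -8.6] turn [-0.0038 -0.0074 -0.0014] tip shift [-0.3  0.3 -8.6]
```

move_arm --rows "-0.2 0 2.1 0 0 0"

```text
time_s: 17.68
ee_pos: [0.5533, 0.0535, 0.2622]
eef_rot: [-3.137, -0.009, -0.262]
force: [-8.4, -1.2, 18.9]
grip_width: 0.0009
```

move_arm --rows "-0.1 0 2.1 0 0 0"

```text
time_s: 17.8
ee_pos: [0.5532, 0.0535, 0.2621]
eef_rot: [-3.137, -0.011, -0.262]
force: [-11.2, -0.6, 19.8]
grip_width: 0.0006
```

The knob force is about 19.5 N, which is the target. Now I release straight up.

move_arm --rows "0 0 -3 0 0 0; 0 0 -8 0 0 0; 0 0 -25 0 0 0; 0 0 -40 0 0 0; 0 30 -40 0 0 0; 0 50 0 0 0 0; 0 50 0 0 0 0; 0 50 0 0 0 0; 0 0 0 0 0 0"

```text
time_s: 18.92
ee_pos: [0.5036, -0.1251, 0.3834]
eef_rot: [-3.138, -0.012, -0.26]
force: [0.5, 0.5, 0.1]
grip_width: 0.0003
```

```bash
python3 go.py 0 0.5 159 0 0;python3 - <<'E'
from h import *
from station import camera,sensors
P=np.load("fix.npy");P[2]=.015;Rz=R.from_euler('z',P[3]).as_matrix()
c=camera("side");cv2.imwrite("pics/s10.png",cv2.resize(c["color"][210:360,205:385],None,fx=4,fy=4,interpolation=cv2.INTER_CUBIC))
o=sensors.get_obs();c=camera("wrist");cv2.imwrite("pics/w10.png",c["color"])
c=camera("top");cv2.imwrite("pics/t10.png",c["color"])
F=(cloud(c).reshape(-1,3)-P[:3])@Rz*1000
L=F[(np.hypot(F[:,0],F[:,1])<15)&(F[:,2]>130)&(F[:,2]<185)];print("knob",len(L),np.median(L,axis=0))
q=F[(abs(F[:,0])<8)&(F[:,1]<-15)&(F[:,1]>-80)&(F[:,2]>70)&(F[:,2]<85)];print(len(q),np.percentile(q,[2,50,98],axis=0).round(1))
E
```

```text
t 18.93 tip fix [  -1.2 -184.6  271.4] F fix [0.3 0.7 0.1] w 0.0003 q [-0.32  0.17  1.49  0.    1.47 -0.06]
need TCP shift tool [   1.2 -185.   113.1] turn [-0.0036 -0.012   0.0006] tip shift [  -0.  -184.7  113.1]
knob 178 [-1.09142235e-01 -7.03849641e-02  1.49323557e+02]
140 [[ -7.9 -54.   71.6]
 [ -0.5 -35.2  75.6]
 [  7.7 -16.1  79.8]]
```

View pics/s10.png

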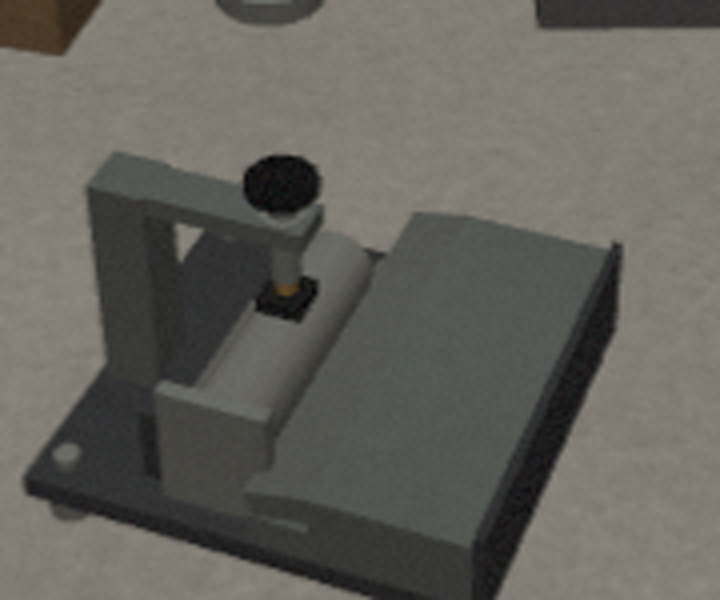

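View pics/t10.png

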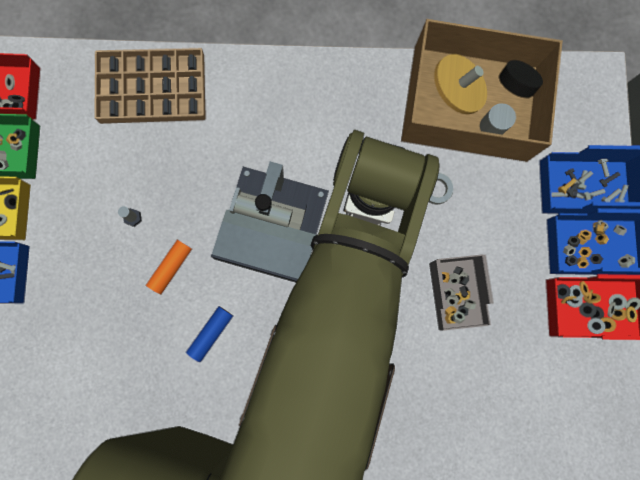

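The side crop shows the pad at (287,297) pressed on the tube and the tube against the stop, with no gap at (200,400). In the top view the knob is at (263,203), the other parts are where they started, and the arm is clear.

```bash
python3 -c "
from station import ctrl;print(ctrl.hand_in())"
```

```text
the job is handed in; nothing more can be done
None
```

The tube is clamped in the vee against the end stop, and I handed the job in at about 19 s of the 72 s allowed. No verdict was reported.

- **Rolling:** I pushed the grey tube along the ledge with two spread fingertips, and it rolled into the vee on its own without being lifted.
- **Sliding:** It slid along the vee at about 3–8 N. At the stop it moved no further under a push of about 8 N, and the last side view shows no gap there. By depth camera its free end is at y ≈ -54 mm, against -55 mm when fully home.
- **Clamping:** I pressed the knob down about 22 mm until it read 19.8 N. The drag read about 7.6 N rather than the stated 9 N, so the pad force works out at about 11–12 N. That is slightly over the 10 N aim and under the 14 N that would mark the tube.
- **After release:** The knob stayed down at z ≈ 149.5 mm of the fixture, the pad is on the tube, and the arm stands clear. The collar, bolt, bin, and the blue and orange tubes look unmoved.

Two readings were less clean. A sideways force of up to 11 N built up at the knob while pressing, from slight tool drift. The slide force also rose briefly to about 8 N partway along, which eased after I corrected the height.

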